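# Set the spring-button length stop and lay the bar against it

## Robot

A 6-joint arm with a two-finger parallel gripper is mounted at the origin on the work surface. World frame = base frame: x ahead of the robot, y to its left, z up, the work surface at z = 0. Lengths are in m, angles in rad, forces in N, time in s.
With the tool pointing down it reaches from about 0.375 to 0.9 m from the base axis. Payload 3.1 kg.
Tool frame: the origin (TCP) lies between the finger pads; the fingertips stand 22 mm ahead of it and the grasp point (between the pads) lies 3 mm ahead of it; z points along the fingers, y is the line along which they close (so a half turn about z gives the same grasp; the last joint's range is limited). The gripper opens to 87 mm and grips with 3 to 60 N. Pads are 19 mm wide; open, the fingers measure 117 mm over their backs; the gripper's body (75 mm by 190 mm) begins 51 mm behind the grasp point.
Start: joints at [1.026, 0.527, 1.433, -0, 1.181, -0.178], TCP at [0.224, 0.584, 0.245] pointing down, gripper open.
Joint ranges: [-3.08, 3.08], [-0.75, 2.2], [0.22, 2.44], [-1.43, 4.57], [0, 2.65], [-2.85, 2.85]. Speed limits (rad/s): [2.79, 2.79, 3.14, 3.14, 3.14, 3.14].

## Interface

Orientations are given as a unit quaternion [x, y, z, w].
In Python, from rig import robot gives the robot as it stands.
- The arm moves only by the tool move_arm, never from a script. Its argument "series" is text: rows parted by semicolons, each of 6 numbers parted by spaces: the shift along the tool's x, y, z in mm, then the turn, a rotation vector about the tool's x, y, z in degrees. In form: dx dy dz ax ay az; .... A call has 1 to 8 rows; each row is the pose to reach, as a shift and turn from the pose commanded when the call began, along the tool's axes at that moment; what a row does not reach only later rows make up. A row lasts 1/12 s, in which the tool goes at most 41.7 mm and 7.16 degrees, less where a joint would pass 70% of its speed; a pose out of reach is approached as far as the arm can. A call with a gripper value outside its range is refused whole. "jaw" is the opening, from 0 (shut) to 1 (fully open), set as the call begins (left out, the last holds). The fingers move at their own pace and stop on an object; "newtons" is the grip in N (left out, the last holds). Time passes only in rows, so rows that repeat a pose let the fingers close. It gives the time, the measured TCP pose, the force, the opening and the grip force at its end, in the units of the state.
- robot.get_obs(): the state, without advancing time (a new reading comes with each control period).
- robot.camera(name): name is "side" or "top" or "wrist"; returns a dict with "img" (400x640x3 uint8, red, green, blue), "mtx" (3x3 intrinsics, pixels), "world_to_cam" (4x4, takes a point from world to camera coordinates). Camera axes: x right, y down, z forward; pixel columns grow to the right and rows downward; lengths in m; the calibration is good to about 2 mm. A picture is of the moment at which its call begins. There is no depth.
- robot.hand_in(): hands the job in; it is judged then, once.
Trained networks look in a picture, given as the dict that the camera call returned (one of the last four; its "shot" number tells which), for a name from the list of things; names that differ only in an ending like _2 or _b are one class to them, and where a whole thing is asked for, a point or a joint stands for the part that bears it (a point fixed in the world has none). Each returns a list of dicts, best first, with "p" (0 to 1); they miss things now and then, are a little off and sometimes report something else, mostly with a low value. They report only what shows in the picture. A call takes as long as a camera call. They do not tell look-alikes from the thing itself.
- robot.search_frame(picture, thing): "xyz" ([x, y, z] in m, in world coordinates, good to about 4 mm: the middle of the surface that is visible of it).
- robot.tip_of(picture, thing): "xyz" ([x, y, z] in m, in world coordinates, good to about 4 mm: a listed point, or the origin of a listed thing).
The state is a dict: "time": time; "q": joint angles; "joint_velocities": joint speeds; "joint_torque": joint torques, N m; "position": TCP position; "tool_rot": TCP orientation; "ft_force": force on the tool from outside, world axes, zero at the start; "moment": the same for the moment, N m; "grip_width": finger opening in m; "grip_force": force on a finger pad.
Only numpy, scipy, OpenCV 4.12 (cv2) and the standard library are available. Lean on these libraries where they do the work, as an engineer would, in place of code of your own. Each camera call takes 0.05 s, during which the arm holds its last target. There are 200 camera calls.

## Task

Set the length stop to the yellow clip: press its brass spring button level with the green sleeve, slide the sleeve out, and let the button pop up fully in the hole that brings the stop plate beside the yellow clip (not the grey one). Lay the round steel bar in the two notched rests with its end butted against the stop plate, and let go of everything. Leave the other things on the bench where they are.

Things in the scene. Friction and masses are not known exactly. Their poses are not given: they have to be found in the camera images.
- stand: The length stop's dark steel base plate, bolted down, 220 x 340 x 10 mm, carrying all its parts. Origin on the bench, straight below the brass spring button; y is the way the sleeve slides out, z up, -x the side of the two notched rests. A fixed bright inner tube (36 mm square) runs along y inside the green sleeve.
- rest0 (a point): First of two notched posts (90 degree V, 12 mm thick, lips 62 mm high and 24 mm apart) that hold the bar along stand y, at stand x = -90, y = -50 mm. The point is where the axis of the laid 20 mm bar passes, 64 mm high.
- rest1 (a point): The same on the second post, at stand x = -90, y = +60 mm. Between the two posts is free room for fingers down to the base plate (10 mm high).
- sleeve (a joint): How far the green sleeve (44 mm square tube, 150 mm long, top face 85 mm high) is slid out along stand +y, in m. In its 3 mm top wall are three 22 mm holes, 50 mm apart: the button stands in one at 0 (the start of every run), 0.05 and 0.10; end stops at -0.002 and 0.106. It takes about 2 N to slide and stays where it is left.
- pin (a joint): How far the brass spring button is pressed down, in m: 0 fully up (locked in a hole), 0.009 level with the sleeve's top, about 0.012 when held down by the sleeve's wall between two holes. Spring: 4 N at 0, 7 N when level. When a hole comes over it, it pops up by itself and locks the sleeve both ways; to go one hole further it must be pressed again.
- pin_top (a point): Top of the button (18 mm diameter, its top 6 mm tapering at 45 degrees to a 6 mm flat; 94 mm high when up, 9 mm proud of the sleeve). It stays at stand x = y = 0; the sleeve slides past it. Held level (7 mm down is enough) it gives way to some 10 N of push on the sleeve: the hole's edge rides over the taper and keeps it down, and it needs no more pressing till the next hole.
- rib (a point): On the sleeve: middle of the near (-y) face of the first hole's black rubber thumb rib, at its foot (85 mm high), 14 mm beyond the hole's centre. Each hole has such a rib on its +y side: 34 mm wide across the sleeve, 6 mm thick, 10 mm tall. A fingertip holding the button down can push the sleeve to +y by it. The next rib ends 30 mm behind the hole's centre.
- stop_face (a point): On the sleeve: the point of the steel stop plate's face (looking to stand -y) that the bar's end meets; at stand x = -90, y = 30 mm + sleeve, 64 mm high. The plate is 8 mm thick, reaches from stand x = -112 to +62 mm, 64 to 100 mm high; the bar's upper half meets it.
- pointer (a point): The end of the stop plate next to the scale, at its mid-thickness: stand x = 62, y = 34 mm + sleeve, 82 mm high.
- clip_yellow: Yellow marker clip 20 x 14 x 46 mm, fixed on the scale strip beyond the sleeve, at stand x = 75 mm, and either at y = 84 mm (sleeve at 0.05) or y = 134 mm (sleeve at 0.10). Origin at the middle of its underside, axes as the stand's.
- clip_grey: Grey marker clip of the same size in the other of the two places: not wanted.
- stock_rest: Wooden rest 180 x 60 mm, fixed, 41 mm tall, on which the bar lies at the start in two notches 130 mm apart along its x axis. Origin at the middle of its underside; between the notched blocks its top is at 12 mm.
- bar: Bright round steel bar, 20 mm diameter, 200 mm long, about 0.47 kg. Origin at its middle, on its axis; x along the bar (both ends alike). At the start its axis is 44 mm over the bench, on the wooden rest.
- hammer: Bystander: hand hammer lying at the left of the bench.
- brush: Bystander: hand brush lying at the right, beyond the wooden rest.
- offcut: Bystander: dark steel block 30 x 75 x 22 mm lying on the bench near the robot.
- wedge: Bystander: bright flat steel piece 110 x 22 x 16 mm lying on the bench near the robot.
- tin: Bystander: red-labelled tin, 72 mm across, 75 mm tall, on the far side of the bench.
- mug: Bystander: blue mug, 80 mm across, 90 mm tall, at the left.
There are look-alikes about, which are no part of the job. Leave any pink or red look-alike of the bar alone.

How it is judged:
By the outcome, as a careful person would: the job done as asked, in the order asked, and still so for the second after the job is handed in, with the robot touching nothing.
It also fails if it takes over 64 s, if anything falls off the work surface, if the arm or the gripper's body presses on something with over 40 N, if the wrist force passes 120 N, or if a joint passes its speed limit or range.

## Working session

There is one attempt and no reset: what is moved stays moved. The work goes in short steps, Python scripts to look and compute and a tool call to move; the robot and the scene stay as the last step left them, time stands still between calls to the robot, and variables do not carry over. Pictures are saved under pics/ and viewed, at most 10 in all, crops included, and the job is handed in when it is done.

Besides the shell and the picture viewer there is one more tool, called after "Emit:" as name(argument=value, ...), one argument or row to a line, values as JSON. move_arm: Moves the arm, as the interface text tells. Its arguments: {"type":"object","properties":{"series":{"type":"string"},"jaw":{"type":"number"},"newtons":{"type":"number"}},"required":["series"]}

```bash
mkdir -p pics; ls; cat > h.py <<'E'
from rig import robot
import numpy as np, cv2
from scipy.spatial.transform import Rotation as R
def shot(n,save=None):
    c=robot.camera(n)
    if save: cv2.imwrite('pics/'+save+'.png',c['img'][:,:,::-1])
    return c
def ray(c,u,v,z):
    T=np.array(c['world_to_cam']);K=np.array(c['mtx'])
    d=T[:3,:3].T@np.linalg.inv(K)@[u,v,1]; o=-T[:3,:3].T@T[:3,3]
    return o+d*(z-o[2])/d[2]
def pix(c,p):
    T=np.array(c['world_to_cam']);K=np.array(c['mtx'])
    q=K@(T[:3,:3]@np.array(p)+T[:3,3]); return q[:2]/q[2]
def st():
    o=robot.get_obs(); print(o['time'],np.round(o['position'],4),np.round(o['tool_rot'],4),np.round(o['ft_force'],1),o['grip_width'],o['grip_force'])
    return o
def totool(p):  # world target of TCP -> tool shift mm
    o=robot.get_obs(); return R.from_quat(o['tool_rot']).inv().apply(np.array(p)-o['position'])*1000
E
python3 - <<'E'
from h import *
o=st(); print(R.from_quat(o['tool_rot']).as_matrix().round(3))
for n in ('top','side'):
    c=shot(n,n+'0')
    for t in ('pin_top','rest0','rest1','rib','stop_face','pointer','clip_yellow','clip_grey','stand','bar','stock_rest'):
        r=robot.tip_of(c,t); print(n,t,[(np.round(x['xyz'],3).tolist(),round(x['p'],2)) for x in r[:3]],[pix(c,x['xyz']).round().tolist() for x in r[:3]])
E
```

```text
pics
0.0 [0.2232 0.5831 0.2436] [ 1.819e-01  9.833e-01 -1.000e-03 -4.000e-04] [-0.6  0.5  0.6] 0.08670960662025837 0.0
[[-0.934  0.358 -0.001]
 [ 0.358  0.934 -0.002]
 [ 0.    -0.002 -1.   ]]
top pin_top [([0.575, 0.053, 0.097], 0.38)] [[297.0, 164.0]]
top rest0 [([0.478, 0.108, 0.066], 0.75), ([0.486, -0.004, 0.061], 0.72), ([0.577, 0.053, -0.002], 0.56)] [[278.0, 199.0], [316.0, 197.0], [298.0, 171.0]]
top rest1 [([0.478, 0.108, 0.066], 0.75), ([0.486, -0.004, 0.061], 0.72), ([0.577, 0.053, -0.002], 0.56)] [[278.0, 199.0], [316.0, 197.0], [298.0, 171.0]]
top rib [([0.575, 0.067, 0.086], 0.97)] [[292.0, 165.0]]
top stop_face [([0.48, 0.077, 0.064], 0.87)] [[288.0, 198.0]]
top pointer [([0.634, 0.096, 0.086], 0.63)] [[282.0, 145.0]]
top clip_yellow [([0.574, 0.052, 0.094], 0.69), ([0.639, 0.147, 0.029], 0.41)] [[297.0, 165.0], [267.0, 149.0]]
top clip_grey [([0.636, 0.192, 0.029], 0.49)] [[252.0, 150.0]]
top stand [([0.578, 0.054, -0.002], 0.56)] [[298.0, 171.0]]
top bar [([0.215, -0.301, 0.008], 0.9), ([0.509, -0.313, 0.043], 0.73), ([0.372, -0.485, 0.01], 0.69)] [[416.0, 291.0], [4
[... 450 characters left out ...]
], 0.67)] [[284.0, 210.0]]
side stop_face [([0.481, 0.077, 0.064], 0.78)] [[317.0, 222.0]]
side pointer [([0.632, 0.09, 0.082], 0.81)] [[261.0, 213.0]]
side clip_yellow [([0.645, 0.143, 0.028], 0.67)] [[253.0, 240.0]]
side clip_grey [([0.636, 0.195, 0.031], 0.7), ([0.365, -0.012, -0.002], 0.62)] [[250.0, 255.0], [364.0, 220.0]]
side stand [([0.572, 0.053, 0.003], 0.87)] [[288.0, 226.0]]
side bar [([0.211, -0.3, 0.01], 0.78), ([0.371, -0.481, 0.011], 0.73), ([0.509, -0.305, 0.042], 0.59)] [[425.0, 158.0], [382.0, 118.0], [334.0, 138.0]]
side stock_rest [([0.522, -0.314, -0.001], 0.64), ([0.573, 0.056, 0.002], 0.6), ([0.632, 0.089, 0.078], 0.5)] [[330.0, 146.0], [288.0, 227.0], [261.0, 214.0]]
```

```bash
python3 - <<'E'
import cv2,numpy as np
a=cv2.imread('pics/top0.png')
a1=cv2.resize(a[100:320,220:500],None,fx=2.8,fy=2.8,interpolation=cv2.INTER_CUBIC)[:600,:800]
cv2.imwrite('pics/topc.png',a1)
b=cv2.imread('pics/side0.png')
cv2.imwrite('pics/sidec.png',cv2.resize(b[90:290,200:460],None,fx=3,fy=3,interpolation=cv2.INTER_CUBIC))
E
```

```text
(no output)
```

View pics/topc.png

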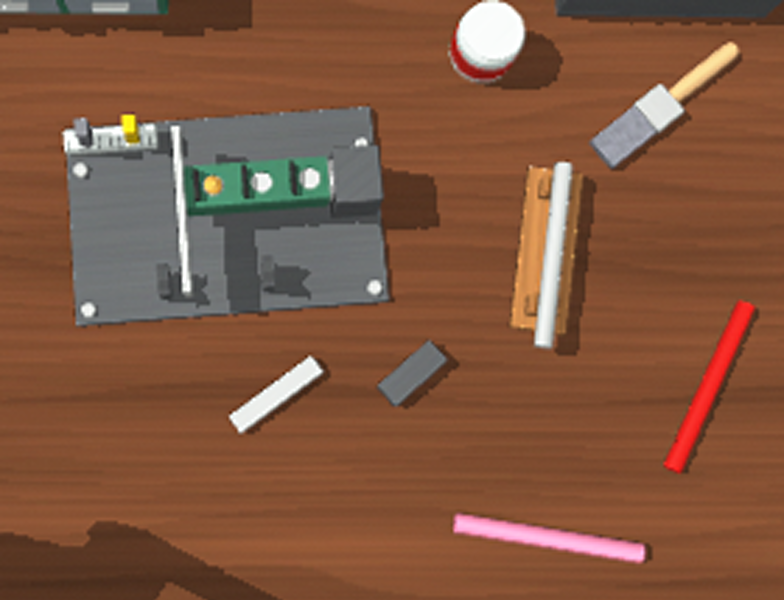

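View pics/sidec.png

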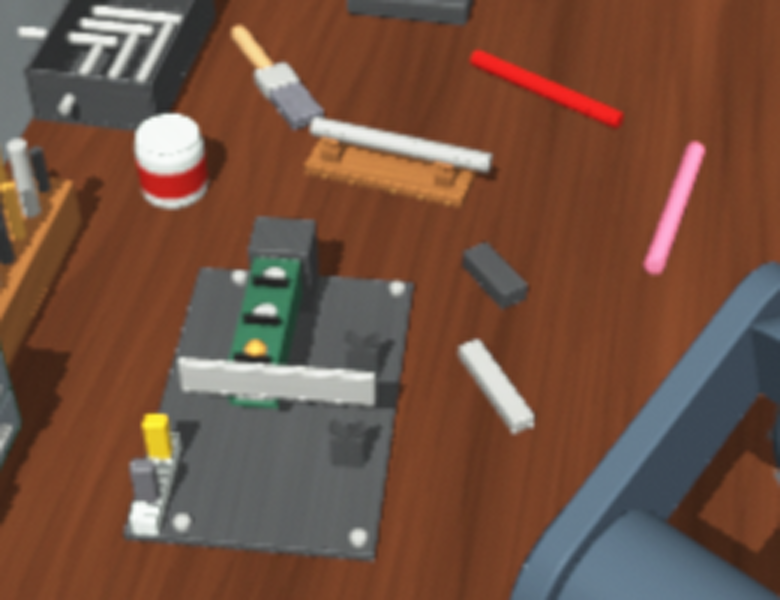

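The bright grey bar on the wooden rest is at about (553,250) in the top crop. The red bar (710,385) and the pink bar (548,538) are look-alikes, so the steel one on the wooden rest is mine; the crop confirms it. The yellow clip (129,128) is nearer the stop plate than the grey one (83,130), so the sleeve goes to 0.05.

```bash
cat >> h.py <<'E'
def rep(p,yaw):  # tool shift+turn(deg about tool z) to bring TCP to p, tool x at world yaw (deg)
    o=robot.get_obs(); r=R.from_quat(o['tool_rot'])
    Y=np.radians(yaw); x=np.array([np.cos(Y),np.sin(Y),0]); z=np.array([0,0,-1.]); T=R.from_matrix(np.c_[x,np.cross(z,x),z])
    return r.inv().apply(np.array(p)-o['position']).round(4)*1000, (r.inv()*T).as_rotvec(degrees=True).round(2)
E
python3 - <<'E'
from h import *
S=[((0,0),(.574,.0535)),((-90,60),(.4765,.109)),((-90,-50),(.490,-.0045)),((0,14),(.5735,.068)),((-90,30),(.4805,.077)),((62,34),(.633,.093)),((75,84),(.642,.145)),((75,134),(.636,.1935)),((0,0),(.575,.0535))]
A=np.array([s[0] for s in S])/1000;B=np.array([s[1] for s in S])
ca,cb=A.mean(0),B.mean(0);a=A-ca;b=B-cb
th=np.arctan2((a[:,0]*b[:,1]-a[:,1]*b[:,0]).sum(),(a*b).sum())
M=np.array([[np.cos(th),-np.sin(th)],[np.sin(th),np.cos(th)]]);t=cb-M@ca
print('yaw',np.degrees(th),'org',t);print(((B-(A@M.T+t))*1000).round(1).tolist())
for n,box in (('top',(400,150,440,240)),('side',(295,120,370,155))):
    c=robot.camera(n);im=c['img'].astype(int);x0,y0,x1,y1=box
    s=im[y0:y1,x0:x1]; m=((s.min(2)>115)&(s.max(2)-s.min(2)<40)).astype(np.uint8)
    k,l,stt,_=cv2.connectedComponentsWithStats(m);i=1+stt[1:,4].argmax()
    v,u=np.nonzero(l==i);P=np.c_[u+x0,v+y0].astype(float)
    mu=P.mean(0);d=np.linalg.svd(P-mu)[2][0];q=(P-mu)@d
    e=[ray(c,*(mu+d*qq),.044) for qq in (q.min()-.5,q.max()+.5)]
    print(n,len(P),mu,np.round(e,4),np.linalg.norm(e[0]-e[1]),(e[0]+e[1])/2,np.degrees(np.arctan2(*(e[1]-e[0])[1::-1])))
print(rep([t[0]-.004*np.sin(th),t[1]+.004*np.cos(th),.15],90+np.degrees(th)))
E
```

```text
yaw 4.992254269975929 org [0.57387871 0.05424534]
[[0.1, -0.7], [-2.5, 2.8], [1.4, -1.1], [0.8, -0.2], [-1.1, 0.7], [0.3, -0.5], [0.7, 0.5], [-0.9, -0.8], [1.1, -0.7]]
top 424 [417.125      190.72169811] [[ 0.6116 -0.3199  0.044 ]
 [ 0.4096 -0.2908  0.044 ]] 0.20404492085414622 [ 0.51062534 -0.30537321  0.044     ] 171.7982657743847
side 470 [326.1        134.77659574] [[ 0.6546 -0.3463  0.044 ]
 [ 0.4114 -0.2844  0.044 ]] 0.2509999239807606 [ 0.53299703 -0.31535062  0.044     ] 165.70503819193027
(array([-514.8, -365.5,   94.6]), array([-0.  ,  0.  , 64.05]))
```

Emit:
move_arm(
  series="-30 -20 0 0 0 4; -64 -46 0 0 0 11; -97 -70 0 0 0 18; -130 -94 0 0 0 25; -163 -117 0 0 0 32; -197 -141 0 0 0 39; -230 -164 0 0 0 46; -263 -188 10 0 0 53",
  jaw=0,
  newtons=10,
)

```text
time: 1.97
position: [0.4039, 0.3133, 0.2364]
tool_rot: [0.604, 0.797, 0.002, 0.001]
ft_force: [1.4, -0.1, 0.3]
grip_width: 0.0417
grip_force: 0.0
```

```bash
python3 - <<'E'
from h import *
st();th=np.radians(5)
print(rep([.5739-.004*np.sin(th),.0542+.004*np.cos(th),.15],95))
E
```

```text
1.9667 [0.4039 0.3133 0.2364] [0.6038 0.7971 0.0023 0.0011] [ 1.4 -0.1  0.3] 0.04172305273880419 0.0
(array([-291.6,   93.8,   86.6]), array([ 0.28, -0.08, 10.71]))
```

Emit:
move_arm(
  series="-39 12 10 0 0 3; -78 25 21 0 0 6; -117 37 32 0 0 9; -156 50 43 0 0 11; -195 62 55 0 0 11; -234 75 66 0 0 11; -272 87 78 0 0 11; -291 94 86 0 0 11",
)

```text
time: 2.63
position: [0.5751, 0.0568, 0.148]
tool_rot: [0.676, 0.737, 0.0, 0.001]
ft_force: [-0.2, 0.4, -0.0]
grip_width: 0.0008
grip_force: 0.0
```

```bash
python3 - <<'E'
from h import *
c=shot('wrist','w1');o=st()
for t in ('pin_top','rib','stop_face','rest0','rest1'):
    r=robot.tip_of(c,t); print(t,[(np.round(x['xyz'],4).tolist(),round(x['p'],2),pix(c,x['xyz']).round().tolist()) for x in r[:3]])
th=np.radians(5)
print(rep([.5739-.004*np.sin(th),.0542+.004*np.cos(th),.12],95), pix(c,o['position']-[0,0,.022]))
E
```

```text
2.6833 [0.5773 0.054  0.1467] [6.770e-01 7.359e-01 3.000e-04 2.400e-03] [ 2.4 -2.3 -0.8] 0.0004681895389628454 0.0
pin_top [([0.5769, 0.0522, 0.0941], 0.62, [317.0, 237.0])]
rib [([0.5736, 0.0685, 0.0903], 0.95, [314.0, 209.0])]
stop_face [([0.4813, 0.0738, 0.0622], 0.86, [173.0, 175.0])]
rest0 [([0.4893, -0.0008, 0.0636], 0.87, [187.0, 277.0]), ([0.4807, 0.1066, 0.0646], 0.77, [168.0, 124.0]), ([0.3653, -0.0145, -0.0012], 0.57, [71.0, 242.0])]
rest1 [([0.4893, -0.0008, 0.0636], 0.87, [187.0, 277.0]), ([0.4807, 0.1066, 0.0646], 0.77, [168.0, 124.0]), ([0.3653, -0.0145, -0.0012], 0.57, [71.0, 242.0])]
(array([-3.6,  1.7, 28.9]), array([-0.05, -0.03,  0.09])) [318.53882412 259.36921937]
```

View pics/w1.png

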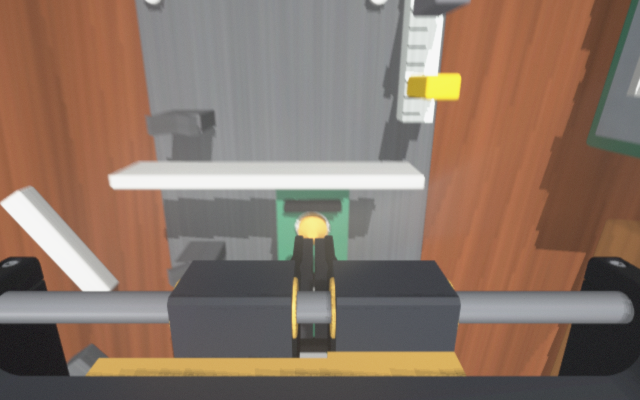

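The wrist picture shows the brass button at (313,226), the rib behind it at (312,205) and the stop plate at row 175. The yellow clip at (433,87) is the first one beyond the plate.

```bash
python3 - <<'E'
from h import *
c=shot('wrist');o=st();im=cv2.cvtColor(c['img'],cv2.COLOR_RGB2HSV)
m=((im[:,:,0]>10)&(im[:,:,0]<28)&(im[:,:,1]>130)&(im[:,:,2]>150)).astype(np.uint8);m[:205]=0;m[245:]=0;m[:,:290]=0;m[:,340:]=0
v,u=np.nonzero(m);print(len(u),u.mean(),v.mean(),u.min(),u.max(),v.min(),v.max(),ray(c,u.mean(),v.mean(),.090))
th=np.radians(5);st()
print(rep([.5745-.004*np.sin(th),.0540+.004*np.cos(th),.12],95))
E
```

```text
2.9833 [0.5716 0.0619 0.1491] [ 6.747e-01  7.381e-01 -0.000e+00 -2.000e-04] [ 0.8 -0.2  0.3] 0.00015366641635507797 0.0<stdin>:4: RuntimeWarning: Mean of empty slice.
  ret = ret.dtype.type(ret / rcount)
Traceback (most recent call last):
ValueError: zero-size array to reduction operation minimum which has no identity
```

Emit:
move_arm(
  series="-7 2 10 0 0 0; -7 2 22 0 0 0; -7 2 29 0 0 0; -7 2 29 0 0 0; -7 2 29 0 0 0",
)

```text
time: 3.4
position: [0.5745, 0.0542, 0.1191]
tool_rot: [0.675, 0.738, -0.0, -0.001]
ft_force: [-0.8, -1.1, 0.1]
grip_width: 0.0006
grip_force: 0.0
```

```bash
python3 - <<'E'
from h import *
c=shot('side','s1');st();st2=cv2.imread('pics/s1.png')
cv2.imwrite('pics/s1c.png',cv2.resize(st2[150:270,220:380],None,fx=5,fy=5,interpolation=cv2.INTER_CUBIC))
E
```

```text
3.45 [0.5749 0.0542 0.1196] [ 6.751e-01  7.378e-01 -1.000e-04 -1.000e-04] [ 0.1  0.5 -0.2] 0.0005189497911850482 0.0
```

View pics/s1c.png

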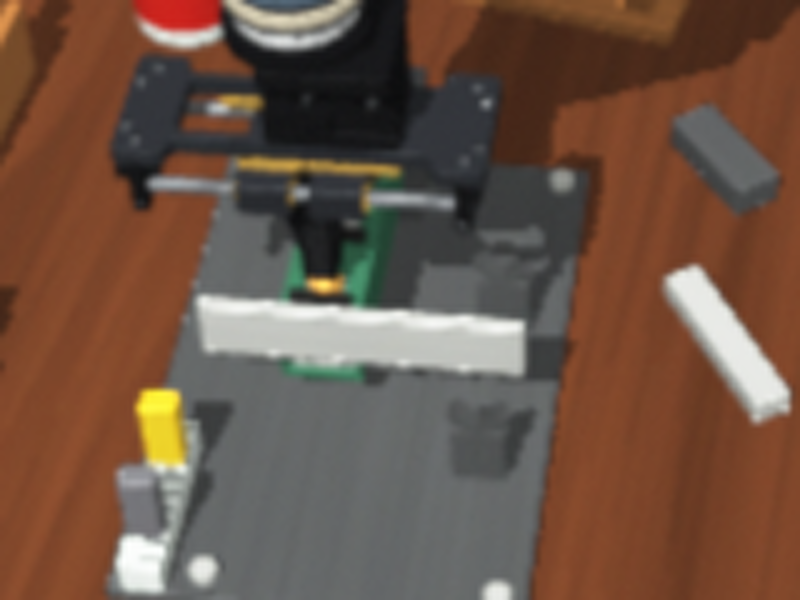

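The fingertip is straight above the button, at (323,285) in the crop, so I press.

Emit:
move_arm(
  series="1 0 3 0 0 0; 1 0 6 0 0 0; 1 0 8 0 0 0; 1 0 8 0 0 0; 1 0 8 0 0 0",
)

```text
time: 3.87
position: [0.5756, 0.0549, 0.1122]
tool_rot: [0.675, 0.737, 0.001, 0.001]
ft_force: [0.6, 1.0, 5.3]
grip_width: 0.0003
grip_force: 2.4
```

Emit:
move_arm(
  series="0 -1 2 0 0 0; 0 -1 3.8 0 0 0; 0 -1 3.8 0 0 0; 0 -1 3.8 0 0 0",
)

```text
time: 4.2
position: [0.5753, 0.0547, 0.1087]
tool_rot: [0.675, 0.737, 0.001, 0.001]
ft_force: [0.4, 1.4, 6.5]
grip_width: 0.0006
grip_force: 3.0
```

Emit:
move_arm(
  series="3 0 0.5 0 0 0; 5 0 0.5 0 0 0; 7 0 0.5 0 0 0; 10 0 0.5 0 0 0; 13 0 0.5 0 0 0; 16 0 0.5 0 0 0; 19 0 0.5 0 0 0; 22 0 0.5 0 0 0",
)

```text
time: 4.87
position: [0.5731, 0.0757, 0.1077]
tool_rot: [0.675, 0.737, 0.0, 0.001]
ft_force: [2.3, -3.3, 2.8]
grip_width: 0.0007
grip_force: 1.7
```

Emit:
move_arm(
  series="4 0 -0.5 0 0 0; 8 0 -0.5 0 0 0; 12 0 -0.5 0 0 0; 16 0 -0.5 0 0 0; 20 0 -0.5 0 0 0; 23 0 -0.5 0 0 0; 26 0 -0.5 0 0 0; 28 0 -0.5 0 0 0",
)

```text
time: 5.53
position: [0.5675, 0.1056, 0.1073]
tool_rot: [0.675, 0.738, -0.001, -0.002]
ft_force: [-0.7, -2.2, 0.4]
grip_width: 0.0005
grip_force: 1.7
```

```bash
cat > m.py <<'E'
from h import *
import sys
c=shot('side',sys.argv[1]);st()
O=np.array([.5739,.0542]);th=np.radians(5);ys=np.array([-np.sin(th),np.cos(th)])
for t,b in (('stop_face',30),('rib',14),('pointer',34)):
    for x in robot.tip_of(c,t)[:2]: print(t,np.round(x['xyz'],4),round(x['p'],2),'s=',(np.array(x['xyz'][:2])-O)@ys*1000-b)
E
python3 m.py s2
```

```text
5.5833 [0.5676 0.1057 0.1074] [ 0.675   0.7378 -0.0011 -0.0017] [-0.2 -0.4  2. ] 0.0003979710145145558 0.47158486257103505
stop_face [0.4766 0.1264 0.0616] 0.94 s= 50.40551097157119
stop_face [0.5686 0.1158 0.0866] 0.69 s= 31.82751883901411
rib [0.5662 0.1141 0.0842] 0.79 s= 46.343161634852514
pointer [0.6271 0.1408 0.0824] 0.75 s= 47.633775340569755
pointer [0.6361 0.1937 0.034 ] 0.21 s= 99.54807318489418
```

Emit:
move_arm(
  series="1 0 0 0 0 0; 2 0 0 0 0 0; 3 0 0 0 0 0; 4 0 0 0 0 0; 4 0 0 0 0 0",
)

```text
time: 6.15
position: [0.569, 0.1083, 0.1077]
tool_rot: [0.675, 0.738, -0.0, -0.0]
ft_force: [-1.0, -2.3, -0.1]
grip_width: 0.0008
grip_force: 0.9
```

Emit:
move_arm(
  series="1 0 0 0 0 0; 2 0 0 0 0 0; 3 0 0 0 0 0; 3 0 0 0 0 0; 3 0 0 0 0 0",
)

```text
time: 6.57
position: [0.5689, 0.1098, 0.1077]
tool_rot: [0.675, 0.738, -0.001, 0.001]
ft_force: [-0.5, -7.3, -1.2]
grip_width: 0.0007
grip_force: 3.8
```

Fz-y rose to 7 N: the sleeve is locked. Back off, up, and over to the bar.

Emit:
move_arm(
  series="-6 0 -4 0 0 0; -10 0 -40 0 0 0; -20 -2 -75 0 0 6; -60 -12 -80 0 0 13; -100 -22 -80 0 0 20; -140 -32 -80 0 0 27; -180 -42 -80 0 0 34; -219 -51 -80 0 0 41",
  jaw=0.7,
)

```text
time: 7.23
position: [0.5373, -0.1125, 0.1886]
tool_rot: [0.892, 0.452, 0.001, 0.0]
ft_force: [-0.1, -1.1, -0.5]
grip_width: 0.0456
grip_force: 0.0
```

```bash
python3 m.py s3; python3 - <<'E'
from h import *
st();print(rep([.5106,-.3054,.18],-8.2))
E
```

```text
7.2833 [ 0.5378 -0.1202  0.1887] [8.942e-01 4.477e-01 3.000e-04 3.200e-03] [-0.  -3.2  0.7] 0.04984469678046224 0.0
rib [0.5675 0.119  0.0858] 0.83 s= 51.11121318993011
pointer [0.629  0.143  0.0803] 0.76 s= 49.65980776515103
7.4333 [ 0.5376 -0.112   0.1882] [ 8.914e-01  4.532e-01  8.000e-04 -2.000e-04] [-0.8 -0.2  0. ] 0.05794862713144105 0.0
(array([-172.2,   92.2,    7.9]), array([-3.00e-02, -9.00e-02,  6.21e+01]))
```

Emit:
move_arm(
  series="-25 13 0 0 0 7; -50 26 0 0 0 14; -75 40 0 0 0 21; -100 53 0 0 0 28; -125 67 0 0 0 35; -148 79 4 0 0 42; -165 88 8 0 0 49; -172 92 8 0 0 56",
  jaw=0.75,
)

```text
time: 8.1
position: [0.5115, -0.3049, 0.1793]
tool_rot: [1.0, -0.02, 0.0, -0.0]
ft_force: [0.6, 0.9, 0.9]
grip_width: 0.0653
grip_force: 0.0
```

Emit:
move_arm(
  series="0 0 0 0 0 6; 0 0 0 0 0 6; 0 0 0 0 0 6",
)

```text
time: 8.35
position: [0.5115, -0.3025, 0.1798]
tool_rot: [0.998, -0.067, -0.0, -0.001]
ft_force: [0.5, 0.2, -0.4]
grip_width: 0.0651
grip_force: 0.0
```

```bash
python3 - <<'E'
from h import *
c=shot('wrist','w2');o=st()
for t in ('bar','stock_rest'):
    r=robot.tip_of(c,t); print(t,[(np.round(x['xyz'],4).tolist(),round(x['p'],2),pix(c,x['xyz']).round().tolist()) for x in r[:3]])
t=shot('top')
print('pin',[(np.round(x['xyz'],4),x['p']) for x in robot.tip_of(t,'pin_top')[:2]])
O=np.array([.5739,.0542]);th=np.radians(5);ys=np.array([-np.sin(th),np.cos(th)])
for n,b in (('stop_face',30),('rib',14),('pointer',34)):
    for x in robot.tip_of(t,n)[:1]: print(n,np.round(x['xyz'],4),round(x['p'],2),(np.array(x['xyz'][:2])-O)@ys*1000-b)
cv2.imwrite('pics/t2c.png',cv2.resize(t['img'][130:230,230:350,::-1],None,fx=5,fy=5,interpolation=cv2.INTER_CUBIC))
E
```

```text
8.4 [ 0.5115 -0.3026  0.1798] [ 9.978e-01 -6.690e-02 -1.000e-04 -4.000e-04] [-0.2 -0.1 -0.1] 0.0650665745589939 0.0
bar [([0.5101, -0.3118, 0.0448], 0.65, [324.0, 189.0])]
stock_rest [([0.5221, -0.3075, 0.0002], 0.58, [317.0, 163.0])]
pin [(array([0.5705, 0.0544, 0.097 ]), 0.39)]
rib [0.567  0.1205 0.0885] 0.69 52.64908310844157
pointer [0.6293 0.1467 0.0854] 0.92 53.31958142526621
```

View pics/w2.png

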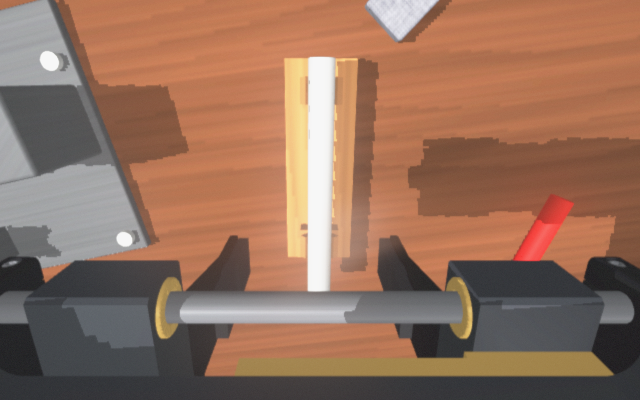

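View pics/t2c.png

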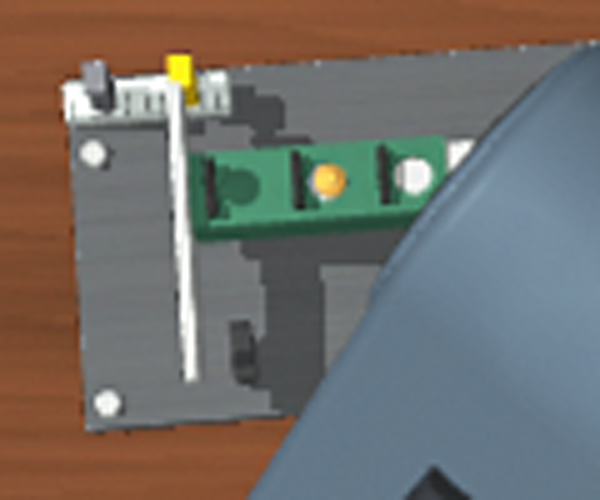

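The wrist shows the steel bar from (321,58) down to (318,290), between the open fingers. The top crop shows the button up in the second hole (328,180) and the plate end at the yellow clip (180,78).

```bash
python3 - <<'E'
from h import *
c=shot('wrist')
im=c['img'].astype(int);P=[]
for v in list(range(70,280,10)):
    r=im[v,295:345]; u=np.nonzero(r.min(1)>215)[0]
    if len(u)>8: P.append((u.mean()+295,v,len(u)))
a,b=np.polyfit([p[1] for p in P],[p[0] for p in P],1);print(a,b,len(P))
e=ray(c,a*60+b,57,.046);n=ray(c,a*280+b,280,.046);d=(e-n)/np.linalg.norm(e-n)
print(e,n,'yaw',np.degrees(np.arctan2(d[1],d[0])),'centre',e-.1*d)
m=e-.1*d;st();print(rep([m[0],m[1],.047],np.degrees(np.arctan2(d[1],d[0]))))
E
```

```text
-0.009545454545454342 318.19415584415583 21
[ 0.60885311 -0.32155908  0.046     ] [ 0.42903352 -0.29529812  0.046     ] yaw -8.30877451577033 centre [ 0.50990275 -0.30710831  0.046     ]
8.8 [ 0.511  -0.3042  0.1799] [ 0.9976 -0.0691  0.      0.    ] [-0.4 -0.1 -0.7] 0.06550026388171051 0.0
(array([ -0.7,   3. , 132.9]), array([-0.  , -0.01,  0.39]))
```

Emit:
move_arm(
  series="-1 3 30 0 0 0.4; -1 3 65 0 0 0.4; -1 3 100 0 0 0.4; -1 3 120 0 0 0.4; -1 3 133 0 0 0.4; -1 3 133 0 0 0.4; -1 3 133 0 0 0.4",
)

```text
time: 9.38
position: [0.5096, -0.3074, 0.0467]
tool_rot: [0.997, -0.073, -0.0, -0.0]
ft_force: [-0.4, 0.2, -0.2]
grip_width: 0.0651
grip_force: 0.0
```

Emit:
move_arm(
  series="0 0 0 0 0 0; 0 0 0 0 0 0; 0 0 0 0 0 0; 0 0 0 0 0 0; 0 0 0 0 0 0; 0 0 0 0 0 0; 0 0 0 0 0 0; 0 0 0 0 0 0",
  jaw=0.15,
  newtons=35,
)

```text
time: 10.05
position: [0.5095, -0.3072, 0.0469]
tool_rot: [0.997, -0.073, 0.0, 0.0]
ft_force: [0.3, -0.9, -0.3]
grip_width: 0.0198
grip_force: 0.6
```

Emit:
move_arm(
  series="0 0 -15 0 0 0; 0 0 -45 0 0 0; 0 0 -80 0 0 0; 0 0 -115 0 0 0; -3 -12 -135 0 0 -6; -7 -32 -140 0 0 -13; -12 -53 -140 0 0 -20; -17 -74 -140 0 0 -27",
)

```text
time: 10.72
position: [0.5028, -0.2306, 0.1869]
tool_rot: [0.986, 0.165, -0.0, -0.0]
ft_force: [1.3, 0.7, -3.6]
grip_width: 0.0193
grip_force: 35.0
```

```bash
python3 - <<'E'
from h import *
st();print(rep([.4866,.0185,.187],95))
E
```

```text
10.7167 [ 0.5028 -0.2306  0.1869] [ 9.864e-01  1.645e-01 -1.000e-04 -2.000e-04] [ 1.3  0.7 -3.6] 0.019334027430238123 34.957681093364954
(array([  65.5, -240.9,    0. ]), array([-3.000e-02, -1.000e-02, -7.606e+01]))
```

Emit:
move_arm(
  series="6 -22 0 0 0 -7; 12 -44 0 0 0 -14; 18 -66 0 0 0 -21; 24 -88 0 0 0 -28; 30 -110 0 0 0 -35; 36 -132 0 0 0 -42; 42 -155 0 0 0 -49; 48 -177 0 0 0 -56",
)

```text
time: 11.38
position: [0.4911, -0.047, 0.1861]
tool_rot: [0.793, 0.609, -0.001, -0.001]
ft_force: [-0.1, -0.0, -5.0]
grip_width: 0.0189
grip_force: 35.0
```

```bash
python3 - <<'E'
from h import *
st();print(rep([.4866,.0185,.13],95))
E
```

```text
11.3833 [ 0.4911 -0.047   0.1861] [ 7.935e-01  6.086e-01 -7.000e-04 -1.000e-03] [-0.1 -0.  -5. ] 0.018906644541967176 34.957610070705414
(array([ 62.1, -21.2,  56.2]), array([ -0.14,  -0.04, -20.02]))
```

Emit:
move_arm(
  series="20 -7 0 0 0 -7; 40 -14 0 0 0 -14; 56 -19 10 0 0 -20; 62 -21 35 0 0 -20; 62 -21 50 0 0 -20; 62 -21 56 0 0 -20; 62 -21 56 0 0 -20",
)

```text
time: 11.97
position: [0.487, 0.0172, 0.1291]
tool_rot: [0.678, 0.735, -0.001, -0.002]
ft_force: [0.2, -0.6, -3.6]
grip_width: 0.019
grip_force: 35.0
```

```bash
python3 - <<'E'
from h import *
c=shot('wrist','w3');st()
for t in ('rest0','rest1','stop_face'):
    r=robot.tip_of(c,t); print(t,[(np.round(x['xyz'],4).tolist(),round(x['p'],2)) for x in r[:2]])
s=shot('side','s4')
cv2.imwrite('pics/s4c.png',cv2.resize(s['img'][130:270,220:400,::-1],None,fx=4,fy=4,interpolation=cv2.INTER_CUBIC))
print(rep([.4866,.0185,.13],95))
E
```

```text
12.0167 [0.4879 0.0168 0.1301] [ 6.780e-01  7.351e-01 -6.000e-04 -1.000e-03] [-0.1  0.4 -4.3] 0.018954237352007384 34.96052887290716
rest0 []
rest1 []
stop_face [([0.4773, 0.1275, 0.0611], 0.62)]
(array([ 2.3, -2.4,  1.6]), array([ 0.11,  0.03, -0.4 ]))
```

View pics/w3.png

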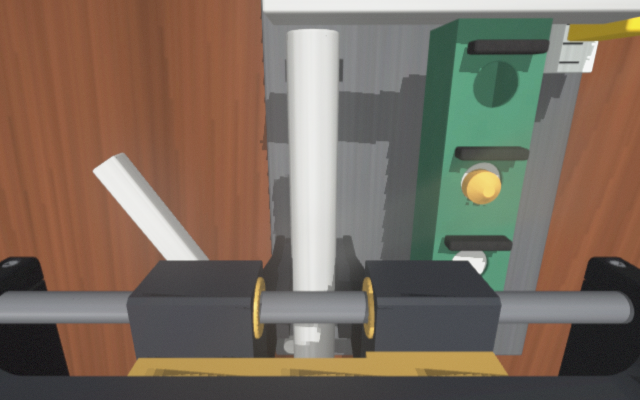

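View pics/s4c.png

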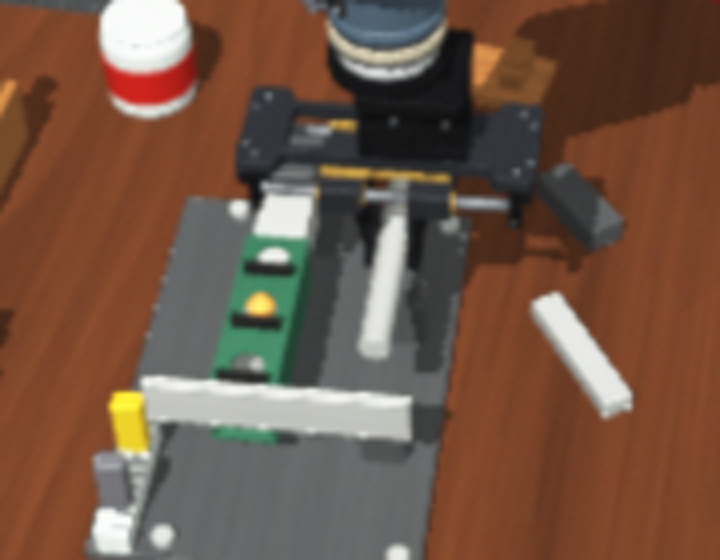

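The wrist shows the bar centred over the far rest (row 70, columns 288–343). The side crop shows the bar end at (375,350), short of the plate.

Emit:
move_arm(
  series="2 -1 15 0 0 0; 2 -1 30 0 0 0; 2 -1 45 0 0 0; 2 -1 54 0 0 0; 2 -1 57 0 0 0; 2 -1 57 0 0 0; 2 -1 57 0 0 0",
)

```text
time: 12.8
position: [0.4878, 0.0186, 0.0743]
tool_rot: [0.678, 0.735, 0.0, 0.0]
ft_force: [0.1, -0.8, -3.7]
grip_width: 0.0192
grip_force: 35.0
```

Emit:
move_arm(
  series="0 0 2 0 0 0; 0 0 4 0 0 0; 0 0 5 0 0 0; 0 0 5 0 0 0; 0 0 5 0 0 0",
)

```text
time: 13.22
position: [0.4873, 0.0188, 0.0689]
tool_rot: [0.678, 0.735, 0.0, 0.0]
ft_force: [1.2, 1.1, -3.8]
grip_width: 0.0189
grip_force: 35.0
```

Emit:
move_arm(
  series="0 0 1 0 0 0; 0 0 2 0 0 0; 0 0 3 0 0 0; 0 0 3 0 0 0; 0 0 3 0 0 0",
)

```text
time: 13.63
position: [0.4872, 0.0187, 0.067]
tool_rot: [0.678, 0.735, 0.0, 0.0]
ft_force: [-2.0, -0.6, 8.8]
grip_width: 0.0191
grip_force: 35.0
```

Emit:
move_arm(
  series="1 0 -1 0 0 0; 3 0 -1 0 0 0; 5 0 -1 0 0 0; 6 0 -1 0 0 0; 7 0 -1 0 0 0; 7 0 -1 0 0 0",
)

```text
time: 14.13
position: [0.4863, 0.0255, 0.0668]
tool_rot: [0.678, 0.735, -0.001, -0.0]
ft_force: [-2.6, -4.7, 1.8]
grip_width: 0.019
grip_force: 35.0
```

Emit:
move_arm(
  series="1 0 0 0 0 0; 2 0 0 0 0 0; 3 0 0 0 0 0; 3 0 0 0 0 0; 3 0 0 0 0 0",
)

```text
time: 14.55
position: [0.4861, 0.0279, 0.0668]
tool_rot: [0.677, 0.736, -0.001, 0.0]
ft_force: [-2.9, -6.8, 1.4]
grip_width: 0.0193
grip_force: 35.0
```

```bash
python3 - <<'E'
from h import *
s=shot('side','s5');st()
cv2.imwrite('pics/s5c.png',cv2.resize(s['img'][150:270,240:380,::-1],None,fx=5,fy=5,interpolation=cv2.INTER_CUBIC))
E
```

```text
14.6 [0.4861 0.0279 0.0668] [ 0.6775  0.7355 -0.0008 -0.    ] [-3.1 -6.6  1.6] 0.019273279246100224 34.990600515156984
```

View pics/s5c.png

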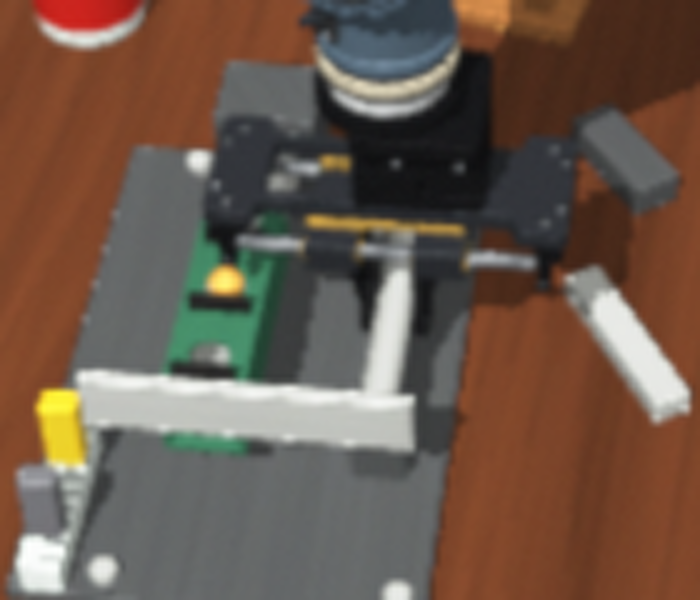

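The side crop shows the bar end at or near the plate (385,390). I push a little more to make sure it is in contact.

Emit:
move_arm(
  series="1 0 0 0 0 0; 2 0 0 0 0 0; 3 0 0 0 0 0; 3 0 0 0 0 0; 3 0 0 0 0 0",
)

```text
time: 15.02
position: [0.4861, 0.0287, 0.0669]
tool_rot: [0.677, 0.736, -0.002, 0.001]
ft_force: [-4.9, -19.3, 1.6]
grip_width: 0.0191
grip_force: 35.0
```

Emit:
move_arm(
  series="-1 0 0 0 0 0; -2 0 0 0 0 0; -2 0 0 0 0 0",
)

```text
time: 15.27
position: [0.4861, 0.0284, 0.0668]
tool_rot: [0.678, 0.735, -0.001, 0.0]
ft_force: [-2.8, -8.5, 1.3]
grip_width: 0.0193
grip_force: 35.0
```

Emit:
move_arm(
  series="-2 0 0 0 0 0; -2 0 0 0 0 0; -2 0 0 0 0 0; -2 0 0 0 0 0; -2 0 0 0 0 0",
  jaw=0.6,
)

```text
time: 15.68
position: [0.487, 0.0281, 0.0669]
tool_rot: [0.678, 0.735, 0.0, 0.0]
ft_force: [-0.2, -0.6, 0.0]
grip_width: 0.0446
grip_force: 0.0
```

Emit:
move_arm(
  series="0 0 -5 0 0 0; 0 0 -25 0 0 0; 0 0 -60 0 0 0; -15 0 -95 0 0 0; -50 0 -110 0 0 0; -90 0 -120 0 0 0; -125 0 -120 0 0 0; -125 0 -120 0 0 0",
)

```text
time: 16.35
position: [0.4997, -0.103, 0.1888]
tool_rot: [0.68, 0.734, 0.001, 0.004]
ft_force: [-0.3, -0.4, 0.7]
grip_width: 0.0522
grip_force: 0.0
```

```bash
python3 - <<'E'
from h import *
w=shot('wrist','w6');st()
O=np.array([.5739,.0542]);th=np.radians(5);M=np.array([[np.cos(th),-np.sin(th)],[np.sin(th),np.cos(th)]])
def W(x,y,z): return np.r_[O+M@(np.array([x,y])/1000),z/1000]
p=pix(w,W(-90,81,70));print(p,pix(w,W(0,0,94)))
# enlarged crops: bar/plate junction, and button, from wrist
def crop(p,k=50):
    x,y=(p+.5).astype(int);x=min(max(x,k),640-k);y=min(max(y,k),400-k);return cv2.resize(w['img'][y-k:y+k,x-k:x+k,::-1],(400,400),interpolation=cv2.INTER_CUBIC)
cv2.imwrite('pics/w6c.png',np.hstack([crop(p),crop(pix(w,W(0,0,94)))]))
for t in ('bar','pin_top','rib','stop_face','pointer'):
    print(t,[(((np.array(x['xyz'][:2])-O)@M*1000).round(1),round(x['xyz'][2],4),round(x['p'],2)) for x in robot.tip_of(w,t)[:1]])
E
```

```text
16.4 [ 0.498  -0.1     0.1879] [6.796e-01 7.336e-01 5.000e-04 1.900e-03] [-0.1 -0.4 -0.6] 0.05219092192259831 0.0
[ 304.33985458 -199.52551995] [465.76755992 -46.61461395]
bar [(array([-89.6, -18.5]), 0.0657, 0.93)]
pin_top []
rib []
stop_face []
pointer []
```

View pics/w6c.png

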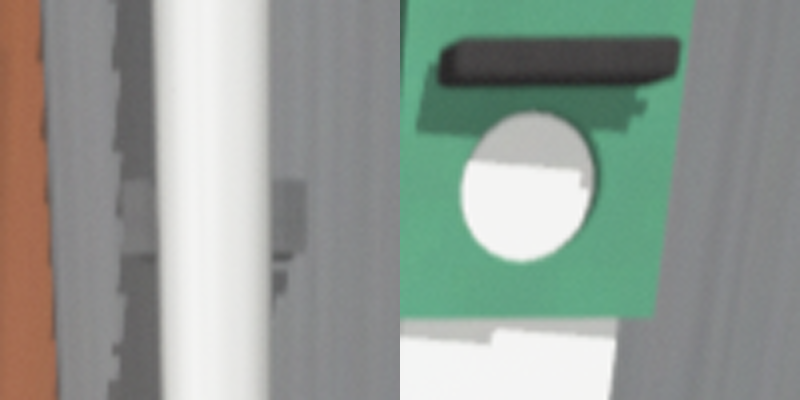

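Emit:
move_arm(
  series="0 0 0 0 0 0; 0 0 0 0 0 0; 0 0 30 0 0 0; 0 0 60 0 0 0; 0 0 90 0 0 0; 0 0 108 0 0 0; 0 0 111 0 0 0; 0 0 111 0 0 0",
  jaw=0,
  newtons=10,
)

```text
time: 17.32
position: [0.496, -0.0961, 0.0748]
tool_rot: [0.678, 0.735, -0.001, -0.002]
ft_force: [-0.1, -0.3, 0.3]
grip_width: 0.0069
grip_force: 0.0
```

Emit:
move_arm(
  series="2 0 0 0 0 0; 5 0 0 0 0 0; 8 0 0 0 0 0; 11 0 0 0 0 0; 13 0 0 0 0 0; 14 0 0 0 0 0; 15 0 0 0 0 0; 15 0 0 0 0 0",
)

```text
time: 17.98
position: [0.4955, -0.0817, 0.076]
tool_rot: [0.678, 0.735, 0.0, 0.0]
ft_force: [0.6, 0.4, -0.0]
grip_width: 0.0004
grip_force: 0.0
```

Emit:
move_arm(
  series="0.5 0 0 0 0 0; 1 0 0 0 0 0; 1.5 0 0 0 0 0; 2 0 0 0 0 0; 2.5 0 0 0 0 0; 3 0 0 0 0 0",
)

```text
time: 18.48
position: [0.4957, -0.081, 0.0759]
tool_rot: [0.677, 0.736, -0.001, 0.002]
ft_force: [-3.0, -10.8, 0.6]
grip_width: 0.0006
grip_force: 5.2
```

Firm contact, 11 N with no travel: the bar is butted. I withdraw.

Emit:
move_arm(
  series="-4 0 0 0 0 0; -15 0 0 0 0 0; -20 0 -30 0 0 0; -20 0 -70 0 0 0; -20 0 -110 0 0 0; -30 0 -150 0 0 0; -60 -30 -170 0 0 0; -90 -60 -170 0 0 0",
)

```text
time: 19.15
position: [0.4495, -0.171, 0.2502]
tool_rot: [0.676, 0.737, 0.001, 0.006]
ft_force: [-0.5, -1.0, -0.5]
grip_width: 0.0005
grip_force: 0.0
```

Emit:
move_arm(
  series="-30 -20 0 0 0 0; -60 -20 0 0 0 0; -80 -20 0 0 0 0; -80 -20 0 0 0 0; -80 -20 0 0 0 0; -80 -20 0 0 0 0",
)

```text
time: 19.65
position: [0.4323, -0.2498, 0.2452]
tool_rot: [0.678, 0.735, 0.0, -0.001]
ft_force: [0.8, 0.3, -0.7]
grip_width: -0.0
grip_force: 0.0
```

```bash
python3 - <<'E'
from h import *
st();O=np.array([.5739,.0542]);th=np.radians(5);M=np.array([[np.cos(th),-np.sin(th)],[np.sin(th),np.cos(th)]])
for n in ('top','side'):
  c=shot(n)
  for t in ('bar','pin_top','rib','stop_face','pointer','rest0'):
    print(n,t,[(((np.array(x['xyz'][:2])-O)@M*1000).round(1).tolist(),round(x['xyz'][2],4),round(x['p'],2)) for x in robot.tip_of(c,t)[:3]])
st()
E
```

```text
19.65 [ 0.4323 -0.2498  0.2452] [ 6.781e-01  7.350e-01  3.000e-04 -1.000e-03] [ 0.8  0.3 -0.7] -1.091550847763989e-06 0.0
top bar [([-245.6, -520.2], 0.0111, 0.63), ([-92.2, -20.0], 0.0598, 0.54), ([-207.7, -193.8], -0.0017, 0.33)]
top pin_top [([-1.5, -3.2], 0.095, 0.36)]
top rib [([-2.5, 65.5], 0.0855, 0.84)]
top stop_face [([-91.0, 86.5], 0.0657, 0.74), ([3.9, -0.7], -0.0008, 0.74)]
top pointer [([60.3, 89.5], 0.0863, 0.58), ([-89.8, -49.8], 0.0642, 0.55)]
top rest0 [([-91.3, -52.0], 0.063, 0.65), ([-89.8, 60.2], 0.0655, 0.64)]
side bar [([-90.7, -13.6], 0.0647, 0.92), ([-249.4, -516.2], 0.0073, 0.88)]
side pin_top [([-0.3, 1.2], 0.09, 0.42)]
side rib [([0.4, 63.9], 0.0855, 0.6)]
side stop_face [([-91.6, 85.2], 0.0606, 0.88)]
side pointer [([61.9, 83.9], 0.0812, 0.91), ([-86.7, -50.4], 0.0606, 0.47)]
side rest0 [([-90.8, 60.3], 0.0649, 0.86), ([-85.2, -49.6], 0.0607, 0.63)]
20.35 [ 0.4329 -0.2506  0.2456] [ 0.6779  0.7352 -0.      0.    ] [ 0.1  0.3 -0.5] 0.0007520466517355405 0.0
```

```bash
python3 -c "
from rig import robot
print(robot.hand_in())"
```

```text
the job is handed in; nothing more can be done
None
```

The job is handed in: the sleeve is locked in the 0.05 hole with the stop plate beside the yellow clip, and the bar lies in both rests, pushed up against the plate. The arm is clear of everything, and it took about 20 s of the 64 s; no verdict came back.

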